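# Swing a strap blank to the drill-jig stop and cam it down

### The arm

A 7-joint arm with a two-finger parallel gripper is mounted at the origin on the work surface. World frame = base frame: x ahead of the robot, y to its left, z up, the work surface at z = 0. Lengths are in m, angles in rad, forces in N, time in s.
With the tool pointing down it reaches from about 0.4 to 0.85 m from the base axis. Payload 6.9 kg.
Tool frame: the origin (TCP) lies midway between the tips of the shut fingers; the grasp point (between the pads) lies behind it (ctrl.pinch_z is the z of the grasp point in the tool frame, in m); z points along the fingers, y is the line along which they close (so a half turn about z gives the same grasp; the last joint's range is limited). The gripper opens to 85 mm and grips with 20 to 120 N. Pads are 22 mm wide; open, the fingers measure 114 mm over their backs; the gripper's body (76 mm by 85 mm) begins 54 mm behind the grasp point. The pads swing forward as they close: fully open they stand 13 mm farther back than shut.
Start: joints at [-1.018, 0.507, -0.238, 1.5, 0.126, 1.149, -0.155], TCP at [0.27, 0.564, 0.207] pointing down, gripper open.
Joint ranges: [-3.08, 3.08], [-0.24, 2.05], [-1.43, 1.35], [0, 2.5], [-1.52, 4.66], [0.17, 1.96], [-2.89, 2.89]. Speed limits (rad/s): [2.39, 2.39, 3.14, 3.14, 3.14, 3.14, 3.14].

### API

Orientations are given as a unit quaternion [w, x, y, z].
In Python, from station import ctrl, get_state, vision, ticket, models gives the robot as it stands. Calls block until the motion is done:
- ctrl.movep(position, orientation): joint-space move of the TCP to a pose.
- ctrl.movel(position, frame=None, max_speed=0.15): straight line of the TCP; frame=None keeps the orientation; max_speed is the mean speed in m/s.
- ctrl.set_joints(angles): joint-space move.
- ctrl.ungrasp() and ctrl.close_gripper(force=None): open the fingers fully, or close them until they stop; force is the grip in N (None keeps the last).
- ctrl.pause(seconds).
- ctrl.ik(position, orientation): joint angles nearest the present ones, or None.
- get_state(): the state.
- vision.grab_frame(name): name is "scene" or "top" or "wrist"; returns (picture, depth): 480x640x3 uint8, blue, green, red; 480x640 float32, m along the optical axis (not along the pixel's ray), 0 where there is no reading.
- vision.camera_info(name): a dict with "mtx" (3x3 intrinsics, pixels), "R" (3x3) and "t" (3): a world point X has camera coordinates R X + t; the wrist camera has in their place "hand_eye" (4x4, takes a point from camera to tool coordinates, whose origin is the TCP and whose axes are the flange's). Camera axes: x right, y down, z forward; pixel columns grow to the right and rows downward; lengths in m; the calibration is good to about 2 mm. The wrist camera is an equidistant fisheye: a pixel r from the principal point sees the ray r / f radians off the axis. A picture is of the moment at which its call begins: read the wrist's pose just before it. camera_info takes no time and is no camera call.
A pose or a line that the arm cannot do raises ctrl.Unreachable and nothing moves.
- ticket.close_job(): hands the job in; it is judged then, once.
Trained networks look in the newest picture that a camera, given by its name, has taken for a name from the list of things; names that differ only in an ending like _2 or _b are one class to them, and where a whole thing is asked for, a point or a joint stands for the part that bears it (a point fixed in the world has none). Each returns a list of dicts, best first, with "p" (0 to 1); they miss things now and then, are a little off and sometimes report something else, mostly with a low value. They report only what shows in the picture. A call takes as long as a camera call.
- models.recognise(camera, target): "point" ([column, row] in pixels, amid what is visible of it).
- models.masks_of(camera, target): "mask" (480x640 bool, what is visible of it) and "point" ([column, row] in pixels, amid what is visible of it).
The state is a dict: "time": time; "qpos": joint angles; "qd": joint speeds; "tau": joint torques, N m; "tcp_pos": TCP position; "eef_rot": TCP orientation; "contact_force": force on the tool from outside, world axes, zero at the start; "wrist_torque": the same for the moment, N m; "width": finger opening in m; "gripper_force": force on a finger pad.
Only numpy, scipy, OpenCV 4.12 (cv2) and the standard library are available. Lean on these libraries where they do the work, as an engineer would, in place of code of your own. Each camera call takes 0.05 s, during which the arm holds its last target. There are 200 camera calls.

### The job

Set the steel strap up for drilling: push its free end round the jig's pivot pin until its edge bears on the stop button, and press it firmly home there for a moment without straining the stop. Then, with the strap left there on its pin, bring the cam lever over and down towards the robot until the cam grips the strap tight, not as far as it will go, and let go. Leave the other things on the bench alone.

Things in the scene. Friction and masses are not known exactly. Their poses are not given: they have to be found in the camera images.
- jig: Drilling jig screwed to the bench: plywood board, top at z = 18 mm. Origin: pivot pin's axis at bench level; x points away from the robot, y left along the board, z up. Board: x -130 to +85, y -45 to +240 mm. Pin 12 mm across, top at z = 38 mm. A drill guide (y 55 to 95 mm) reaches over the strap from x = 78 to -18 mm, its top at z = 48 mm. Fixed.
- strap: Flat steel bar 32 x 8 mm, 0.7 kg, lying on the board (z 18 to 26 mm), its 13 mm hole over the pin, about which it turns. Origin: hole centre, underside; it runs along its own +y to its round tip at 330 mm. The last 80 to 90 mm overhang the board. Starts with the free end 0.3 to 0.55 rad from home, towards the robot; turns clockwise seen from above.
- strap_end (a point): On the strap's centre line, 300 mm from the hole, at mid thickness (z = 22 mm), where it overhangs the board: the place to push, on the edge facing the robot, 16 mm from this point. Board friction (varies) takes up 2 to 7 N of a push here; a push of 12 to 20 N is firm, 35 N too much. Axes as the strap's.
- strap_edge (a point): On the strap's far edge, the one that meets the stop, 215 mm from the hole, at mid thickness. Axes as the strap's.
- stop: Aluminium block 34 x 34 x 26 mm on the board beyond the strap, with a steel button, 13 mm across, sticking out 13 mm towards the robot. Origin: button's tip, at board level; axes as the jig's. Fixed and rigid; about 215 mm from the pin, set anew each time. Home: the strap's far edge on the tip. Firm means over 5 N on it for a moment; over 50 N strains it.
- clamp: Cam clamp on the board, 130 to 150 mm from the pin: a post beyond the strap (x 32 to 68 mm) with two cheeks, 27 mm over both, reaching over the strap to x = -21 mm, top 37 mm above the origin. Origin: under the cam's axle, at board level or up to 1.6 mm higher (shims); axes as the jig's. Axle along y, 24.8 mm above. Tight: over 10 N down on the strap; over 120 N is too much.
- cam_lever (a joint): Lever angle, rad. 0: open, leaning 0.1 back from upright, away from the robot; grows as it comes over and down towards the robot; 1.67: level. Starts at 0 to 0.45. Moves with about 1.3 N at the ball until the cam meets the strap at 0.7 to 1.1 (unknown shims); from there the drag climbs steeply, and at 5 to 6 N it is tight. It locks itself. Its limit, 1.75, is too far.
- lever_ball (a point): Centre of the black ball, 24 mm across, on the end of the cam lever (10 mm rod), 95 mm from the axle; about 140 mm above the bench when open. Push it from behind, then from above; it need not be gripped.
- jar: Glass jar, steel lid, 68 mm across, 85 mm high, on the bench to the right, nearer the robot than the jig. Origin: centre of its base. Leave it alone.
- c_clamp: Grey C-clamp, 150 x 96 mm, lying on the bench left of the jig. Origin: middle of its frame, underside. Leave it alone.
- screwdriver: Screwdriver lying on the bench to the left, nearer the robot than the jig. Origin: about its middle. Leave it alone.
- drill: Cordless drill lying on its side on the bench, far right; 190 mm long, 170 mm to the battery's foot, 58 mm high. Origin: under the barrel. Leave it alone.

How it is judged:
By the outcome, as a careful person would: the job done as asked, in the order asked, and still so for the second after the job is handed in, with the robot touching nothing.
It also fails if it takes over 66 s, if anything falls off the work surface, if the arm or the gripper's body presses on something with over 40 N, if the wrist force passes 120 N, or if a joint passes its speed limit or range.

## Working session

There is one attempt and no reset: what is moved stays moved. The work goes in short steps, each a Python script; the robot and the scene stay as the last script left them, time stands still between calls to the robot, and variables do not carry over. Pictures are saved under pics/ and viewed, at most 10 in all, crops included, and the job is handed in when it is done.

```bash
mkdir -p pics; ls; cat > h.py <<'E'
import numpy as np, cv2
from station import ctrl,get_state,vision,ticket,models
def world(cam,d,px):
    i=vision.camera_info(cam);K=np.array(i["mtx"]);R=np.array(i["R"]);t=np.array(i["t"])
    px=np.atleast_2d(px).astype(float)
    z=d[px[:,1].astype(int),px[:,0].astype(int)]
    c=np.c_[(px[:,0]-K[0,2])/K[0,0]*z,(px[:,1]-K[1,2])/K[1,1]*z,z]
    return (c-t)@R
def plane(cam,px,h):
    i=vision.camera_info(cam);K=np.array(i["mtx"]);R=np.array(i["R"]);t=np.array(i["t"])
    px=np.atleast_2d(px).astype(float)
    r=np.c_[(px[:,0]-K[0,2])/K[0,0],(px[:,1]-K[1,2])/K[1,1],np.ones(len(px))]@R
    o=-R.T@t
    return o+r*((h-o[2])/r[:,2])[:,None]
E
python3 - <<'E'
from h import *
np.set_printoptions(precision=4,suppress=True)
for c in ["top","scene"]:
    im,d=vision.grab_frame(c);cv2.imwrite(f"pics/{c}1.png",im);np.save(f"{c}1.npy",d)
    i=vision.camera_info(c);print(c,-np.array(i["R"]).T@np.array(i["t"]))
    for n in ["strap","stop","clamp","cam_lever","lever_ball","jig","jar","c_clamp","screwdriver","drill"]:
        for r in models.masks_of(c,n)[:1]:
            m=r["mask"]&(d>0);ys,xs=np.nonzero(m)
            w=world(c,d,np.c_[xs,ys]) if len(xs) else np.zeros((1,3))
            print(n,round(r["p"],2),r["point"],m.sum(),np.median(w,0),np.percentile(w,2,axis=0),np.percentile(w,98,axis=0))
            np.save(f"m_{c}_{n}.npy",r["mask"])
s=get_state();print(s["time"],s["tcp_pos"],s["eef_rot"],s["contact_force"],s["width"],ctrl.pinch_z)
E
```

```text
pics
top [0.2589 0.012  1.1762]
strap 0.59 [309.0, 232.3] 2241 [0.5352 0.0455 0.0269] [ 0.469  -0.1128  0.0191] [0.6036 0.1958 0.0316]
stop 0.57 [276.3, 177.7] 297 [0.6548 0.108  0.0439] [0.6335 0.0911 0.0197] [0.6762 0.1247 0.0515]
clamp 0.61 [303.0, 185.2] 505 [0.6406 0.0446 0.0572] [0.5736 0.028  0.0195] [0.6756 0.06   0.1492]
lever_ball 0.6 [307.2, 229.3] 2174 [0.5344 0.0464 0.027 ] [ 0.4697 -0.1126  0.0213] [0.6041 0.1953 0.0316]
jig 0.66 [335.3, 209.8] 8682 [ 0.5799 -0.0175  0.0193] [ 0.472  -0.1397  0.0138] [0.6869 0.1342 0.0453]
jar 0.81 [474.1, 275.0] 994 [ 0.4056 -0.3022  0.0839] [ 0.3776 -0.3376  0.0109] [ 0.4357 -0.2794  0.0895]
c_clamp 0.8 [148.1, 229.1] 1497 [0.5834 0.4131 0.0161] [0.5423 0.3271 0.0019] [0.6364 0.5094 0.0227]
screwdriver 0.79 [187.8, 339.2] 657 [0.3013 0.3209 0.023 ] [0.2554 0.2838 0.0034] [0.3907 0.3973 0.0292]
drill 0.67 [526.6, 206.0] 4058 [ 0.5588 -0.4583  0.0505] [ 0.4799 -0.5623  0.019 ] [ 0.6998 -0.3743  0.0619]
scene [ 0.8375 -0.4991  0.8983]
strap 0.84 [358.7, 283.6] 1853 [0.5435 0.0265 0.0275] [ 0.4696 -0.1161  0.0218] [0.6059 0.1958 0.0308]
s
[... 237 characters left out ...]
 0.0461 0.102 ] [0.5771 0.0399 0.0523] [0.6154 0.0537 0.1494]
jig 0.64 [363.9, 312.6] 9171 [ 0.5959 -0.0429  0.0197] [ 0.472  -0.1459  0.0062] [0.6919 0.1294 0.0458]
jar 0.74 [202.5, 357.5] 1476 [ 0.4245 -0.3175  0.0823] [ 0.3862 -0.3445  0.0115] [ 0.4423 -0.2856  0.089 ]
c_clamp 0.55 [452.4, 200.6] 1069 [0.5892 0.4066 0.016 ] [0.544  0.326  0.0016] [0.6376 0.5101 0.0227]
screwdriver 0.85 [349.5, 167.2] 421 [0.3051 0.3207 0.021 ] [0.2607 0.2836 0.0024] [0.4001 0.4036 0.0297]
drill 0.58 [223.0, 465.0] 2667 [ 0.5685 -0.4202  0.0506] [ 0.4869 -0.5179  0.0374] [ 0.628  -0.3744  0.0602]
1.1 [0.2701 0.5636 0.2068] [ 0.      0.2216  0.9751 -0.    ] [0.1116 0.5779 0.0438] 0.08516364600041085 -0.0187
```

```bash
python3 - <<'E'
from h import *
a=cv2.imread("pics/top1.png")[130:330,200:440];b=cv2.imread("pics/scene1.png")[190:430,260:500]
cv2.imwrite("pics/c1.png",cv2.resize(a,None,fx=3.3,fy=3,interpolation=2)[:600,:800]);cv2.imwrite("pics/c2.png",cv2.resize(b,(600,600),interpolation=2))
E
```

```text
(no output)
```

View pics/c1.png

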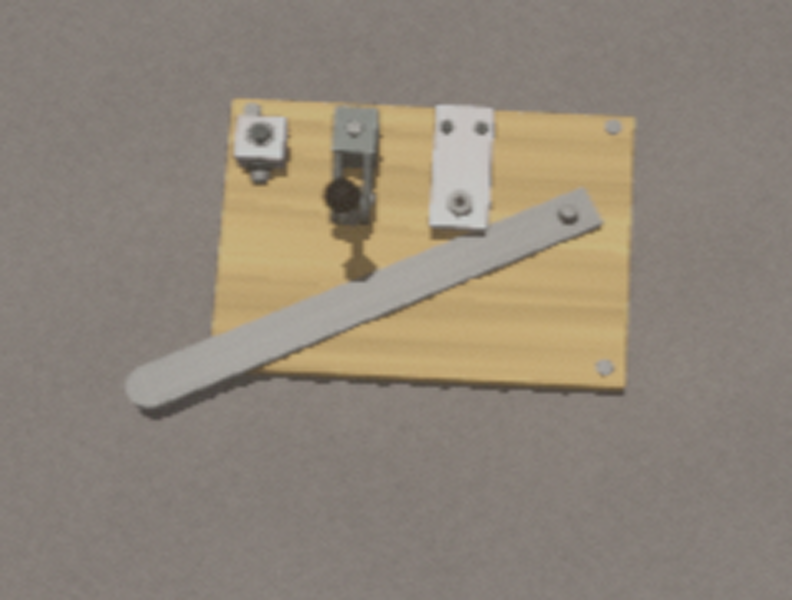

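View pics/c2.png

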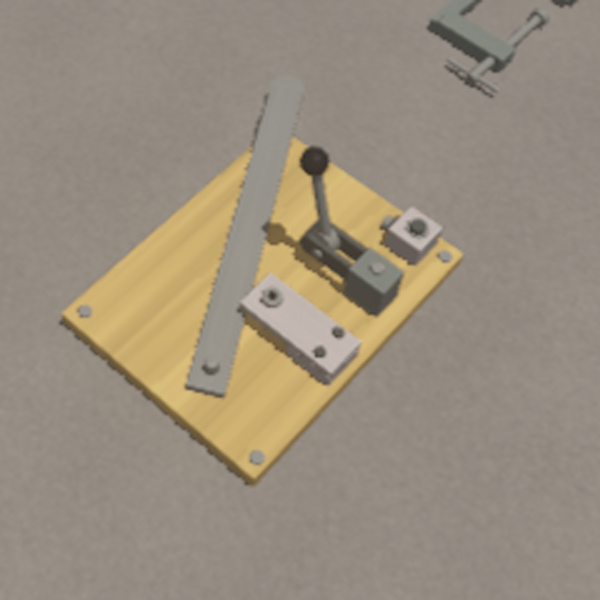

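The crops show the jig almost square to the world, with the pin at top px (372,201), the strap tip at (244,259), the button tip at (278,190), and the ball at (304,195). The lever stands upright and the strap lies towards the robot.

```bash
cat >> h.py <<'E'
from scipy.spatial.transform import Rotation as Ro
def quat(x):  # tool down, tool x along given horizontal direction
    x=np.array([x[0],x[1],0.])/np.hypot(x[0],x[1]);z=np.array([0,0,-1.])
    q=Ro.from_matrix(np.c_[x,np.cross(z,x),z]).as_quat();return q[[3,0,1,2]]
E
python3 - <<'E'
from h import *
np.set_printoptions(precision=4,suppress=True)
T=lambda px,h:plane("top",px,h)[0]
P=T([372.1,201],.038); tip=T([243,259.5],.026); S=T([278.5,190.3],.035)
print("pin",P,"tip",tip,np.linalg.norm((tip-P)[:2]),"stop tip",S,np.linalg.norm((S-P)[:2]))
a=T([270.3,163.3],.018)-T([392.4,169.3],.018);print("board len .285:",np.hypot(*a[:2]),"yaw",np.arctan2(-a[0],a[1]))
d=np.load("top1.npy");m=np.load("m_top_strap.npy");ys,xs=np.nonzero(m&(d>0));w=world("top",d,np.c_[xs,ys]);w=w[(w[:,2]>.022)&(w[:,2]<.034)]
l=cv2.fitLine(w[:,:2].astype(np.float32),cv2.DIST_HUBER,0,.01,.01).ravel();print("strap line",l)
ds=np.load("scene1.npy");m=np.load("m_scene_cam_lever.npy");ys,xs=np.nonzero(m&(ds>0));w=world("scene",ds,np.c_[xs,ys])
b=w[w[:,2]>.125];print("ball surf scene",b.mean(0),b.min(0),b.max(0),len(b))
im=cv2.imread("pics/top1.png");ys,xs=np.mgrid[180:205,290:315].reshape(2,-1);w=world("top",d,np.c_[xs,ys]);b=w[w[:,2]>.12];print("ball top",b.mean(0),b.min(0),b.max(0),len(b))
E
```

```text
pin [ 0.5918 -0.1019  0.038 ] tip [0.4744 0.1937 0.026 ] 0.31804652206517003 stop tip [0.6287 0.1089 0.035 ] 0.21396199780646408
board len .285: 0.28517154644664156 yaw -0.10215506073491357
strap line [ 0.3731 -0.9278  0.5352  0.045 ]
ball surf scene [0.5852 0.0457 0.1437] [0.574  0.0386 0.1255] [0.5936 0.0548 0.1509] 84
ball top [0.5813 0.0497 0.1445] [0.5717 0.0392 0.1347] [0.5957 0.0602 0.151 ] 104
```

```bash
cat > push.py <<'E'
from h import *
np.set_printoptions(precision=4,suppress=True)
P=np.array([.5925,-.102]);S=np.array([.6287,.1089])
rot=lambda a,v:np.array([np.cos(a)*v[0]-np.sin(a)*v[1],np.sin(a)*v[0]+np.cos(a)*v[1]])
v=S-P;hm=rot(np.arcsin(.016/np.hypot(*v)),v/np.hypot(*v))
u=np.array([-.3731,.9278]);A=np.arctan2(u[1],u[0])-np.arctan2(hm[1],hm[0]);print("angle to home",A)
q=quat([hm[1],-hm[0]])
# tool down, TCP at radius .3, 'off' metres from centre line on robot side, strap angle a before home
def pt(a,off,z=.010):
    d=rot(a,hm);n=np.array([d[1],-d[0]]);return np.r_[P+.3*d-off*n,z]
def F():
    return np.array(get_state()["contact_force"])
n3=np.array([hm[1],-hm[0],0])
E
python3 - <<'E'
from push import *
print(pt(A,.05),pt(0,.027))
for qq in (q,quat(-n3)):
    print(ctrl.ik(pt(A,.05,.12),qq),ctrl.ik(pt(0,.027),qq))
ctrl.close_gripper()
k=q if ctrl.ik(pt(A,.05,.12),q) is not None else quat(-n3)
ctrl.movep(pt(A,.05,.12),k)
ctrl.movel(pt(A,.05),max_speed=.12)
s=get_state();print(s["time"],s["tcp_pos"],s["contact_force"],s["width"])
f0=F();t=s["time"]
for o in np.arange(.044,.02,-.003):
    ctrl.movel(pt(A,o),max_speed=.05);f=F()-f0;print(round(o,4),f)
    if -f@n3>1.5:break
print(get_state()["time"]-t)
E
```

```text
angle to home 0.4774918687177152
[0.4342 0.1577 0.01  ] [0.5941 0.1992 0.01  ]
[-0.7526  0.3967  0.4882  2.0441 -0.2659  0.7609 -1.7684] [-0.6034  0.7495  0.4092  1.7227 -0.407   0.7545 -1.6576]
[-0.2385  0.3631 -0.2206  2.038   0.114   0.7518  0.9471] [-0.215   0.717  -0.2452  1.7173  0.2397  0.7368  0.8952]
4.575 [0.4346 0.1578 0.0104] [-0.83    0.1885  0.0763] -0.00018393116425352332
0.044 [ 0.8446  0.0523 -0.5596]
0.041 [ 1.2273 -0.6509 -0.1252]
0.038 [ 0.9919  0.625  -0.9747]
0.035 [ 0.383  -0.1659  1.2253]
0.032 [ 0.9916 -0.0087 -0.0258]
0.029 [ 1.1677  0.1496 -0.8153]
0.026 [ 0.5668  0.1615 -0.254 ]
0.023 [ 1.6857 -0.5053  0.0501]
2.0167
```

```bash
cat >> push.py <<'E'
def Fm(n=5):
    f=[]
    for _ in range(n): f.append(F()); ctrl.pause(.02)
    return np.mean(f,0)
E
python3 - <<'E'
from push import *
t=get_state()["time"]
f0=np.array([0,.1,0])
for a in np.linspace(A,.05,8)[1:]:
    ctrl.movel(pt(a,.023),max_speed=.08);f=Fm(3);print(round(a,3),f,get_state()["tcp_pos"])
print(t,get_state()["time"])
im,d=vision.grab_frame("top");cv2.imwrite("pics/top2.png",im)
cv2.imwrite("pics/c3.png",cv2.resize(im[130:330,200:440],(720,600),interpolation=2))
E
```

```text
angle to home 0.4774918687177152
0.416 [-0.0398  0.5965 -0.4145] [0.4754 0.1752 0.0098]
0.355 [-1.0606  0.2318  0.4109] [0.4924 0.1817 0.0098]
0.294 [-0.7028 -0.2835 -0.4344] [0.51   0.1873 0.0099]
0.233 [-0.2196 -0.0137 -0.0535] [0.5278 0.1917 0.0098]
0.172 [ 0.7505 -0.3715 -0.0498] [0.5458 0.1951 0.0098]
0.111 [-0.1597 -0.0976  0.4379] [0.5641 0.1974 0.0098]
0.05 [-0.255  -0.1617  0.3457] [0.5824 0.1986 0.0098]
6.5917 9.625
```

View pics/c3.png

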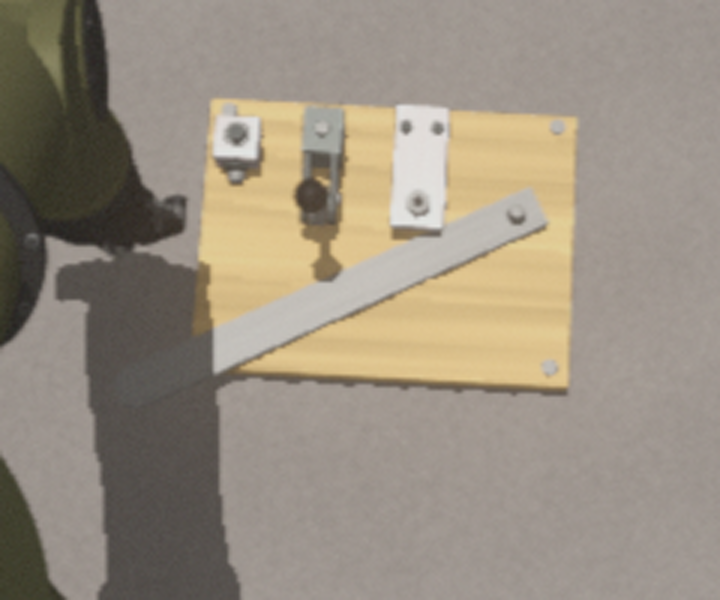

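```bash
python3 - <<'E'
from push import *
s=get_state();print(s["tcp_pos"],s["eef_rot"],q,s["qpos"],s["time"])
for c in("top","scene"):
    i=vision.camera_info(c)
    for X in (s["tcp_pos"],pt(A,.0,.026)):
        p=np.array(i["mtx"])@(np.array(i["R"])@X+i["t"]);print(c,p[:2]/p[2])
im,d=vision.grab_frame("scene");cv2.imwrite("pics/scene2.png",cv2.resize(im[100:400,220:540],(640,600)))
E
```

```text
angle to home 0.4774918687177152
[0.5823 0.1987 0.0098] [ 0.0001  0.9989 -0.0476 -0.0004] [-0.      0.9989 -0.0476  0.    ] [-0.5958  0.732   0.3802  1.7541 -0.3814  0.7299 -1.6821] 9.675
top [241.1861 214.7536]
top [250.7116 256.3836]
scene [413.3557 247.8409]
scene [372.9618 229.3526]
```

View pics/scene2.png

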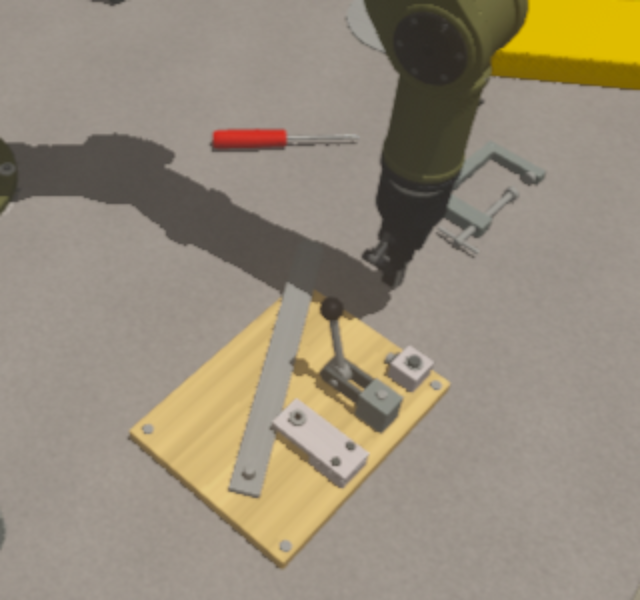

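The gripper tip (crop 390,285) is already beyond the strap, and the strap has not moved. It seems to have passed over it, so I'm measuring the real tip height.

```bash
python3 - <<'E'
from push import *
for c in("scene","top"):
    im,d=vision.grab_frame(c)
    ys,xs=np.nonzero(d>0);w=world(c,d,np.c_[xs,ys])
    k=(abs(w[:,0]-.5823)<.035)&(abs(w[:,1]-.1987)<.035)
    W=w[k]; im=im[ys[k],xs[k]]
    for lo in np.arange(-.005,.11,.01):
        m=(W[:,2]>=lo)&(W[:,2]<lo+.01)
        if m.sum():print(c,round(lo,3),m.sum(),W[m].mean(0),W[m].min(0),W[m].max(0),im[m].mean(0))
E
```

```text
angle to home 0.4774918687177152
scene -0.005 619 [0.5833 0.1964 0.0015] [ 0.5473  0.1638 -0.0032] [0.6173 0.2335 0.0049] [108.9031 117.1955 125.1309]
scene 0.005 17 [0.5878 0.1917 0.0055] [0.5533 0.1662 0.005 ] [0.6169 0.2298 0.0063] [111.4706 119.8235 127.8824]
scene 0.035 10 [0.5865 0.1951 0.0416] [0.5712 0.1897 0.0376] [0.5943 0.203  0.0445] [71.7 77.9 82.8]
scene 0.045 30 [0.5877 0.1922 0.0501] [0.5747 0.1853 0.0451] [0.5956 0.2045 0.055 ] [62.3    67.7    72.6333]
scene 0.055 26 [0.5877 0.1921 0.0594] [0.5757 0.1859 0.0551] [0.5947 0.2078 0.0643] [60.4231 65.5769 70.2692]
scene 0.065 11 [0.593  0.1973 0.0695] [0.5893 0.1862 0.0655] [0.5949 0.2067 0.0746] [72.7273 78.5455 82.8182]
scene 0.075 20 [0.5938 0.1974 0.0818] [0.581  0.1719 0.0756] [0.5978 0.2252 0.0849] [60.2  65.5  70.25]
scene 0.085 49 [0.5901 0.192  0.0893] [0.5746 0.1644 0.0851] [0.5991 0.2332 0.095 ] [49.8776 54.4286 58.5714]
scene 0.095 35 [0.5917 0.1897 0.1014] [0.5763 0.1646 0.0956] [0.6015 0.2335 0.1048] [44.1714 48.2    51.8571]
scene 0.105 33 [0.5967 0.1964 0.1093] [0.5812 0.1656 0.105 ] [0.6019 0.2328 0.114
[... 387 characters left out ...]
[0.5727 0.1875 0.0485] [0.5779 0.2122 0.0548] [75.7 81.7 86.4]
top 0.055 16 [0.5748 0.1971 0.0598] [0.5729 0.1862 0.0551] [0.5794 0.2063 0.0643] [60.125 64.5   69.375]
top 0.065 6 [0.5739 0.1972 0.0711] [0.5719 0.1873 0.0671] [0.5767 0.2043 0.0746] [54.5    59.6667 62.5   ]
top 0.075 13 [0.5721 0.1903 0.0806] [0.5703 0.1703 0.0767] [0.5766 0.2087 0.085 ] [51.7692 56.6923 61.6923]
top 0.085 33 [0.5754 0.1766 0.0907] [0.5681 0.1645 0.0856] [0.5839 0.1857 0.095 ] [46.4848 52.0303 57.3333]
top 0.095 20 [0.5719 0.1758 0.1006] [0.5666 0.1653 0.0953] [0.5797 0.1965 0.1049] [42.65 48.35 53.95]
top 0.105 14 [0.5701 0.1764 0.1091] [0.5659 0.1639 0.1051] [0.5807 0.192  0.1148] [40.8571 46.0714 51.6429]
```

Depth from both cameras puts the real finger ends at z ≈ 0.037, with the state reporting TCP z = 0.010, so they sit about 27 mm higher than reported and cleared the strap. I'll go back and lower with a force check, which also probes the bench.

```bash
python3 - <<'E'
from push import *
ctrl.movel(pt(.05,.023,.035),max_speed=.2)
ctrl.movel(pt(A,.05,.035),max_speed=.2)
ctrl.movel(pt(A,.05,.010),max_speed=.1)
f0=Fm(5);print(f0,get_state()["time"])
for z in (.004,-.001,-.005,-.009,-.012,-.014):
    ctrl.movel(pt(A,.05,z),max_speed=.05);f=Fm(3)-f0;print(z,f,get_state()["tcp_pos"])
    if f[2]>2.5:break
s=get_state();print(s["time"],s["width"])
im,d=vision.grab_frame("top")
ys,xs=np.nonzero(d>0);w=world("top",d,np.c_[xs,ys]);p=s["tcp_pos"]
W=w[(abs(w[:,0]-p[0])<.03)&(abs(w[:,1]-p[1])<.03)&(w[:,2]>.01)&(w[:,2]<.05)];print(W.min(0),W.max(0),len(W))
E
```

```text
angle to home 0.4774918687177152
[-0.1189 -0.1576  0.2821] 11.5083
0.004 [ 0.312   0.0217 -0.3706] [0.4341 0.1577 0.004 ]
-0.001 [ 0.0477 -0.364  -0.13  ] [ 0.4341  0.1576 -0.0011]
-0.005 [ 0.2474  0.0988 -0.4849] [ 0.4341  0.1576 -0.0051]
-0.009 [ 0.4454  0.3292 -0.3894] [ 0.4341  0.1576 -0.0091]
-0.012 [-0.0235  0.2931 -0.1275] [ 0.4341  0.1576 -0.0121]
-0.014 [ 0.0531 -0.1743 -0.6126] [ 0.4341  0.1576 -0.0141]
13.325 -0.0001846343446221179Traceback (most recent call last):
  File "<stdin>", line 12, in <module>
    return umr_minimum(a, axis, None, out, keepdims, initial, where)
ValueError: zero-size array to reduction operation minimum which has no identity
```

No bench contact at a reported z of -0.014, so the offset is real and the tip is at about 13 mm, which suits the push. Pushing now.

```bash
python3 - <<'E'
from push import *
Z=-.013
f0=Fm(5)
o=.05
while o>.018:
    o-=.004;ctrl.movel(pt(A,o,Z),max_speed=.06);f=Fm(2)-f0
    if np.hypot(f[0],f[1])>1.8:break
print("contact",o,f,get_state()["time"])
for a in np.linspace(A,.09,6)[1:]:
    ctrl.movel(pt(a,o,Z),max_speed=.08);f=Fm(3)-f0;print(round(a,3),f)
    if np.hypot(f[0],f[1])>12 or np.hypot(f[0],f[1])<1:break
print(get_state()["time"],get_state()["tcp_pos"])
E
```

```text
angle to home 0.4774918687177152
contact 0.017999999999999988 [-0.0908  0.4648  0.37  ] 15.725
0.4 [-0.229   0.1661 -0.0958]
16.2167 [ 0.4853  0.1787 -0.013 ]
```

```bash
python3 - <<'E'
from push import *
im,d=vision.grab_frame("scene");im2,d2=vision.grab_frame("top");s=get_state()
cv2.imwrite("pics/s3.png",np.hstack([cv2.resize(im[140:340,300:440],(420,600)),cv2.resize(im2[170:330,210:310],(375,600))]))
for c,D in(("scene",d),("top",d2)):
    ys,xs=np.nonzero(D>0);w=world(c,D,np.c_[xs,ys]);p=s["tcp_pos"]
    W=w[(abs(w[:,0]-p[0])<.03)&(abs(w[:,1]-p[1])<.03)]
    print(c,np.histogram(W[:,2],np.arange(-.01,.12,.01)))
    i=vision.camera_info(c);q_=np.array(i["mtx"])@(np.array(i["R"])@p+i["t"]);print(q_[:2]/q_[2])
E
```

```text
angle to home 0.4774918687177152
scene (array([ 38, 148,  13, 108,  40,  16,  19,  52,  32,  35,  38,  36]), array([-0.01,  0.  ,  0.01,  0.02,  0.03,  0.04,  0.05,  0.06,  0.07,
        0.08,  0.09,  0.1 ,  0.11]))
[373.6345 239.9404]
top (array([ 94, 192,   1,   9,   3,   1,   1,  16,   8,   1,   0,   0]), array([-0.01,  0.  ,  0.01,  0.02,  0.03,  0.04,  0.05,  0.06,  0.07,
        0.08,  0.09,  0.1 ,  0.11]))
[252.16   257.6138]
```

View pics/s3.png

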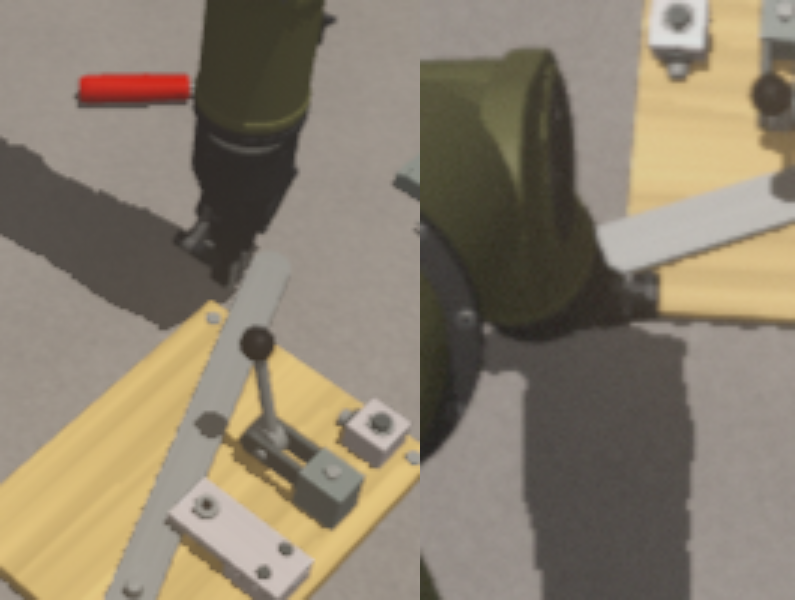

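The strap is being pushed: its free end has moved and the ball's shadow now falls on it. Board friction just doesn't register once the arm is at rest. I'll continue in finer steps near home.

```bash
python3 - <<'E'
from push import *
Z=-.013;o=.018;f0=np.array([-.1,-.1,.2])
for a in np.linspace(.4,.10,5)[1:]:
    ctrl.movel(pt(a,o,Z),max_speed=.1);f=Fm(2)-f0;print(round(a,3),f)
    if np.hypot(f[0],f[1])>10:break
else:
    while a>-.06:
        a-=.004;ctrl.movel(pt(a,o,Z),max_speed=.05);f=Fm(2)-f0
        if -f@n3>3:break
print("contact a",a,f,get_state()["time"],get_state()["tcp_pos"])
E
```

```text
angle to home 0.4774918687177152
0.325 [0.2317 0.2599 0.1166]
0.25 [-0.0206  0.1318 -0.6407]
0.175 [-0.0678  0.2109 -0.0215]
0.1 [0.4595 0.0564 0.0239]
contact a 0.019999999999999945 [-5.2464 -0.7633  2.6817] 23.6167 [ 0.5958  0.1986 -0.0131]
```

```bash
python3 - <<'E'
from push import *
Z=-.013;o=.018;a=.02;f0=np.array([-.1,-.1,.2])
p0=pt(a,o,Z)
for k in range(1,12):
    ctrl.movel(p0+n3*.0007*k,max_speed=.05);f=Fm(2)-f0;g=-f@n3;print(k,g,f)
    if g>13.5:break
ctrl.pause(.4);print(F()-f0,get_state()["tcp_pos"])
p=p0-n3*.02
ctrl.movel(p,max_speed=.1);print(F())
p[2]=.16;ctrl.movel(p,max_speed=.25)
ctrl.movep([.50,.20,.22],q)
im,d=vision.grab_frame("top")
st=max(models.masks_of("top","strap"),key=lambda r:r["p"]);m=st["mask"]
ys,xs=np.nonzero(m&(d>0));w=world("top",d,np.c_[xs,ys]);w=w[(w[:,2]>.021)&(w[:,2]<.034)]
l=cv2.fitLine(w[:,:2].astype(np.float32),cv2.DIST_HUBER,0,.01,.01).ravel();print("line",l,hm,len(w))
cv2.imwrite("pics/top4.png",cv2.resize(im[130:330,200:440],(720,600),interpolation=2))
ys,xs=np.mgrid[170:215,280:325].reshape(2,-1);w=world("top",d,np.c_[xs,ys]);b=w[w[:,2]>.12];print("ball top",b.mean(0),b.min(0),b.max(0),len(b))
print(get_state()["time"])
E
```

```text
angle to home 0.4774918687177152
1 6.647043791825893 [-6.759  -0.8566  4.3906]
2 8.791596400455356 [-8.9363 -1.0974  5.8389]
3 10.340769314156017 [-10.4114  -0.2478   6.4166]
4 12.261985321431156 [-12.3655  -0.5008   8.7801]
5 13.873101544045271 [-13.9898  -0.5627   9.6018]
[-13.0954  -1.153    9.766 ] [ 0.5958  0.1986 -0.0133]
[ 1.3738 -0.7994  0.7242]
line [0.1046 0.9945 0.6104 0.0719] [0.095  0.9955] 1559
ball top [0.548  0.0458 0.251 ] [0.2589 0.012  0.1352] [0.5948 0.0603 1.1762] 116
27.2333
```

View pics/top4.png

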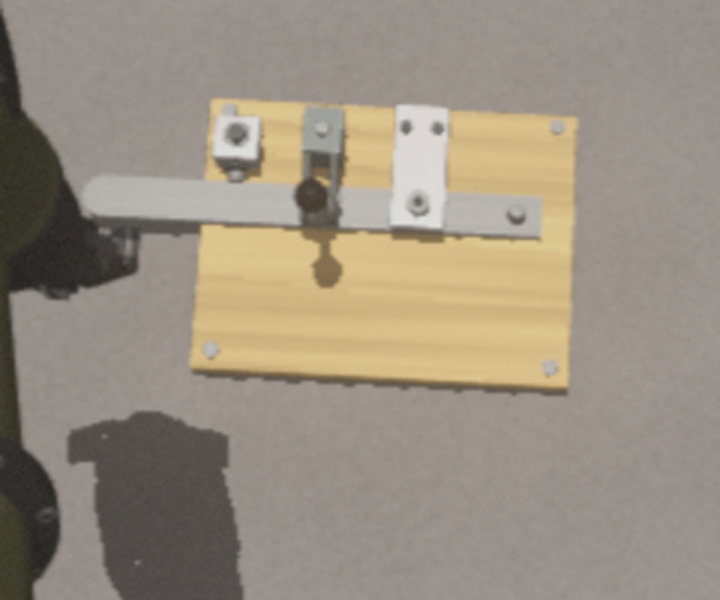

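The strap is home on the button (crop 236,177), firm press done at about 14 N, and it stayed there after I let go. Next is the lever: I'll approach behind the ball and test whether state can be sampled during a motion.

```bash
cat > lev.py <<'E'
from push import *
import threading
xj=np.array([.9949,-.1008,0]);yj=np.array([.1008,.9949,0])
DZ=-.026  # reported TCP z minus true tip z
def moved(fn):
    out=[];th=threading.Thread(target=fn);th.start()
    while th.is_alive():
        s=get_state();out.append((s["time"],*s["contact_force"],*s["tcp_pos"]))
    th.join();return np.array(out)
E
python3 - <<'E'
from lev import *
for n,px in (("post far",[307.7,165.7]),("post near",[307,180.5]),("cheek end",[306.5,204])):
    X=plane("top",px,.055)[0];v=X-np.r_[P,0];print(n,v@xj,v@yj)
B=np.array([.585,.047,.139]);v=B-np.r_[P,0];print("ball jig",v@xj,v@yj)
b=B+.050*xj
print(ctrl.ik(np.r_[b[:2],.20],q),ctrl.ik(np.r_[b[:2],.1],q))
t=get_state()["time"]
ctrl.movep(np.r_[(B+.06*xj)[:2],.22],q)
o=moved(lambda:ctrl.movel(np.r_[b[:2],.126+DZ],max_speed=.15));print(len(o),o[:3],o[-2:])
im,d=vision.grab_frame("scene");print(t,get_state()["time"],get_state()["tcp_pos"])
cv2.imwrite("pics/s5.png",cv2.resize(im[170:330,300:460],(600,600),interpolation=2))
E
```

```text
angle to home 0.4774918687177152
post far 0.06968672915585775 0.1493242120382886
post near 0.03462157421702037 0.14881556462204265
cheek end -0.0201236010261321 0.1466622524614805
ball jig -0.022480950000000062 0.14748409999999998
[-0.4018  0.5708  0.5155  1.4854 -0.2944  1.163  -1.5032] [-0.3826  0.661   0.4785  1.6163 -0.3545  0.9516 -1.4483]
1 [[29.05   -0.1467 -0.1948  0.3782  0.6354  0.0423  0.1011]] [[29.05   -0.1467 -0.1948  0.3782  0.6354  0.0423  0.1011]]
27.2333 29.1 [0.6355 0.0422 0.1012]
```

View pics/s5.png

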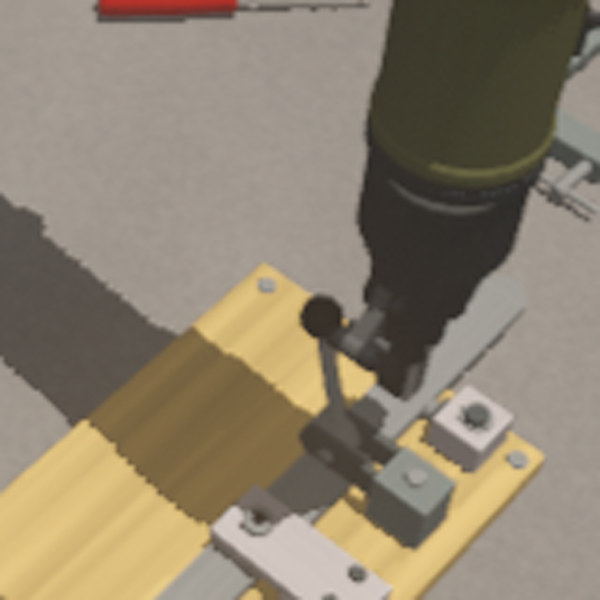

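```bash
python3 - <<'E'
from lev import *
s=get_state();p=np.array(s["tcp_pos"])
im,d=vision.grab_frame("scene")
for u,v in [(360,325),(365,335),(370,345),(380,300),(400,380),(395,390),(400,360),(410,340),(350,340),(322,318),(322,303),(310,318)]:
    X=world("scene",d,[300+u*.26667,170+v*.26667])[0];r=X-p;print((u,v),X,"rel",r@xj,r@yj,r[2])
E
```

```text
angle to home 0.4774918687177152
(360, 325) [ 0.6297 -0.0061  0.2245] rel -0.0009564802146029535 -0.04860780692990178 0.1232491724551831
(365, 335) [ 0.6336 -0.0071  0.2209] rel 0.003060818210651746 -0.04924776129919715 0.11965720954746872
(370, 345) [ 0.6384 -0.0102  0.2201] rel 0.00811587259463114 -0.051832143272227425 0.11888494418089923
(380, 300) [0.6325 0.0049 0.2347] rel 0.0007091543023638254 -0.03738086823150296 0.13343472957354652
(400, 380) [0.642  0.0301 0.1505] rel 0.0076214251505822995 -0.011365324854383312 0.04926335829224396
(395, 390) [0.6411 0.0288 0.1424] rel 0.006881864986815076 -0.012791679076253207 0.041187765548409416
(400, 360) [0.6462 0.0123 0.1903] rel 0.013565539144280922 -0.02861337533762154 0.08908039725076058
(410, 340) [0.6436 0.0262 0.1899] rel 0.009656119055763721 -0.015036354574005368 0.08868684001132196
(350, 340) [ 0.629  -0.0127  0.2191] rel -0.000997349548138923 -0.055227933758907874 0.11781966758901816
(322, 318) [0.586  0.0452 0.143 ] rel -0.04960043442590627 -0.0019397789848064674 0.04176429400149628
(322, 303) [0.5823 0.0501 0.1482] rel -0.053774379369834244 0.0024667097661316435 0.04696870807806186
(310, 318) [0.5809 0.0414 0.143 ] rel -0.054255584771303905 -0.006328152782306838 0.04177915631851331
```

```bash
cat >> lev.py <<'E'
A0=np.r_[P,0]+.0015*xj+.148*yj; AZ=.0435
def ball(ph): return A0-.095*np.sin(ph)*xj+np.array([0,0,AZ+.095*np.cos(ph)])
E
python3 - <<'E'
from lev import *
f0=Fm(5);print(f0)
for ph in (.25,.35,.45,.55,.65,.72):
    t=ball(ph)+.024*xj;t[2]+=-.002+DZ
    ctrl.movel(t,max_speed=.08);f=Fm(3)-f0;print(ph,f,f@xj)
    if np.linalg.norm(f)>7:break
print(get_state()["time"])
im,d=vision.grab_frame("scene")
t=ball(ph)+.030*xj;t[2]+=DZ;ctrl.movel(t,max_speed=.1)
cv2.imwrite("pics/s6.png",cv2.resize(im[170:330,300:460],(600,600),interpolation=2))
E
```

```text
angle to home 0.4774918687177152
[-0.2456 -0.0254 -0.6626]
0.25 [0.3918 0.1685 1.081 ] 0.37281945211707945
0.35 [-0.022   0.027   0.6092] -0.024647559310035143
0.45 [0.6997 0.5159 0.2836] 0.6441736634838934
0.55 [ 0.6066 -0.0504  1.2987] 0.6085384491828437
0.65 [-0.1258  0.3732  0.8297] -0.16280469544181284
0.72 [ 0.0111 -0.0671  1.0449] 0.017841694339688
31.3333
```

View pics/s6.png

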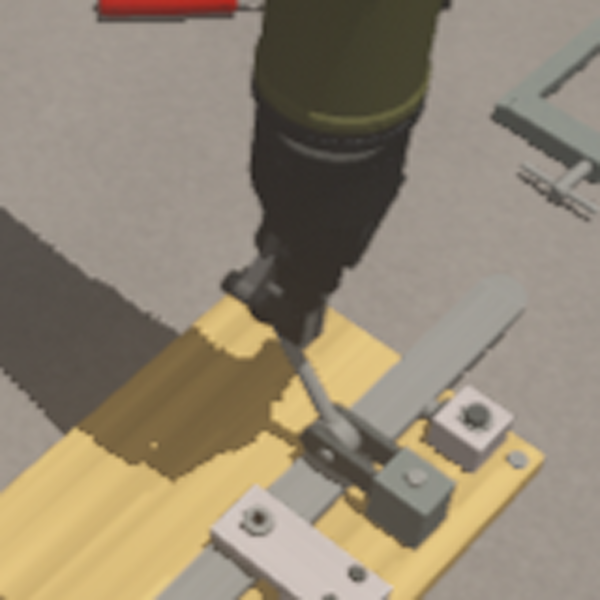

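```bash
python3 - <<'E'
from lev import *
ph=.72
def over(ph,e=0):
    t=ball(ph);t[2]+=.012+DZ+e;return t
t=np.array(get_state()["tcp_pos"]);t[2]=over(ph,.025)[2];ctrl.movel(t,max_speed=.2)
ctrl.movel(over(ph,.025),max_speed=.15)
ctrl.movel(over(ph,.012),max_speed=.1)
f0=Fm(6);print(f0,get_state()["time"])
while ph<1.2:
    ph+=.04;ctrl.movel(over(ph,.008),max_speed=.08);fi=F()-f0;f=Fm(2)-f0
    g=f@(np.cos(ph)*xj+np.sin(ph)*np.array([0,0,1]));p=get_state()["tcp_pos"]
    print(round(ph,3),fi.round(2),f.round(2),round(g,2),round(p[2],4))
    if g>4:break
print(get_state()["time"])
E
```

```text
angle to home 0.4774918687177152
[-0.0588 -0.0907  0.4065] 32.7083
0.76 [ 0.13 -0.09  0.  ] [ 0.01 -0.36 -0.08] -0.03 0.1064
0.8 [ 0.33  0.65 -1.22] [ 0.1   0.56 -0.74] -0.5 0.1037
0.84 [ 0.63  0.03 -0.06] [ 0.19  0.24 -0.61] -0.35 0.1008
0.88 [ 0.16 -0.72  0.41] [ 0.48 -0.06  0.15] 0.42 0.0979
0.92 [0.17 1.06 0.17] [-0.02  0.78  0.08] 0.0 0.0949
0.96 [-0.5   0.85  0.51] [-0.44  1.09  0.29] -0.07 0.0918
1.0 [-0.27  0.39 -0.39] [-0.2   0.54  0.03] -0.11 0.0887
1.04 [-0.16 -0.67 -0.23] [-0.49 -0.49 -0.31] -0.49 0.0855
1.08 [-1.61  0.85  2.73] [-1.37  1.49  1.99] 1.04 0.0822
1.12 [-5.5   0.37  6.42] [-5.07  0.39  5.87] 3.07 0.0789
1.16 [-0.82  0.21  0.87] [-1.05 -0.19  0.15] -0.27 0.0754
1.2 [-0.05 -0.81 -0.18] [-0.14 -0.45 -0.37] -0.38 0.0718
36.1083
```

```bash
python3 - <<'E'
from lev import *
t=np.array(get_state()["tcp_pos"]);t=t-.01*xj;ctrl.movel(t,max_speed=.1);t[2]=.16;ctrl.movel(t,max_speed=.25)
ctrl.movel(t+.09*xj,max_speed=.25)
im,d=vision.grab_frame("scene")
for n in("lever_ball","cam_lever"):
    for r in models.masks_of("scene",n)[:2]:
        ys,xs=np.nonzero(r["mask"]&(d>0));w=world("scene",d,np.c_[xs,ys]);v=w-np.r_[P,0]
        J=np.c_[v@xj,v@yj,w[:,2]];print(n,r["p"],r["point"],len(w),np.percentile(J,[3,50,97],axis=0))
        dark=im[ys,xs].max(1)<60;print(dark.sum(),J[dark].mean(0) if dark.any() else 0)
print(get_state()["time"])
cv2.imwrite("pics/s7.png",cv2.resize(im[170:330,300:460],(600,600),interpolation=2))
E
```

```text
angle to home 0.4774918687177152
lever_ball 0.69 [374.2, 271.5] 275 [[-0.0865  0.1427  0.0511]
 [-0.0421  0.1495  0.0687]
 [ 0.0066  0.1584  0.0974]]
52 [-0.0814  0.1466  0.0937]
cam_lever 0.41 [397.8, 291.2] 953 [[-0.0822  0.1355  0.0228]
 [ 0.0195  0.1471  0.0561]
 [ 0.069   0.1645  0.0937]]
61 [-0.0818  0.1459  0.093 ]
37.5167
```

View pics/s7.png

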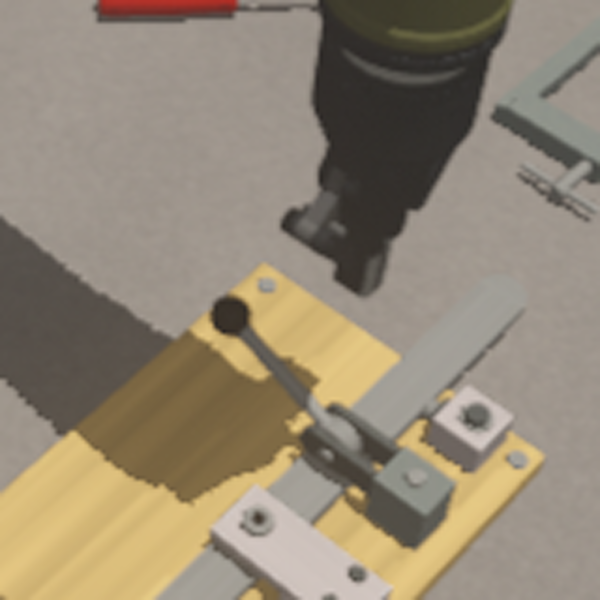

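The lever is about 1.1 rad from upright, and the tip had slid over the front of the ball (crop 230,315). I'll press again with the tip set 5 mm behind the ball's centre.

```bash
cat > pressb.py <<'E'
from lev import *
Zv=np.array([0,0,1.])
def over(ph,e=0,off=.005):
    t=ball(ph)+off*xj;t[2]+=.012+DZ+e;return t
def run(ph,e,goal,phmax,step=.02,f0=None):
    slip=0
    while ph<phmax:
        ph+=step;ctrl.movel(over(ph,e),max_speed=.08);f=Fm(3)-f0
        g=f@(np.cos(ph)*xj+np.sin(ph)*Zv);p=get_state()["tcp_pos"]
        print(round(ph,3),f.round(2),"g",round(g,2),round(p[2],4))
        if g>goal or f@xj<-3:break
    return ph
E
python3 - <<'E'
from pressb import *
ctrl.movel(over(1.11,.03),max_speed=.25);ctrl.movel(over(1.11,.014),max_speed=.12)
f0=Fm(6);print(f0,get_state()["time"]);np.save("f0.npy",f0)
e=.014
while e>-.01:
    e-=.002;ctrl.movel(over(1.11,e),max_speed=.05);f=Fm(3)-f0;print(round(e,3),f.round(2))
    if f[2]>1.5:break
ph=run(1.11,e,4.5,1.3,f0=f0);print("e",e,"ph",ph,get_state()["time"])
E
```

```text
angle to home 0.4774918687177152
[-0.1878  0.176   0.361 ] 38.4167
0.012 [-0.18 -0.26 -0.51]
0.01 [ 0.56 -0.13 -0.45]
0.008 [-0.33  0.4  -0.77]
0.006 [ 0.66 -0.32 -0.14]
0.004 [ 0.61 -0.07 -0.34]
0.002 [ 0.3   0.26 -0.37]
0.0 [ 0.58 -0.02 -0.71]
-0.002 [-2.74  0.54  4.96]
1.13 [-3.93 -0.08  9.8 ] g 7.2 0.0687
e -0.002 ph 1.1300000000000001 41.1167
```

Tangential force reached about 7 N, so the cam is tight. Now I'll release and check.

```bash
python3 - <<'E'
from pressb import *
f0=np.load("f0.npy");f=Fm(5)-f0;print("hold",f,f@(np.cos(1.13)*xj+np.sin(1.13)*Zv))
t=np.array(get_state()["tcp_pos"]);t[2]=.18;ctrl.movel(t,max_speed=.2)
ctrl.movep([.50,.25,.24],q);print(Fm(4))
im,d=vision.grab_frame("scene")
r=models.masks_of("scene","lever_ball")[0]
ys,xs=np.nonzero(r["mask"]&(d>0));w=world("scene",d,np.c_[xs,ys]);v=w-np.r_[P,0];J=np.c_[v@xj,v@yj,w[:,2]]
dark=im[ys,xs].max(1)<60;c=J[dark].mean(0);print(r["p"],dark.sum(),c,"phi",np.arctan2(.0015-c[0]+.002,c[2]-.0085-AZ))
im2,d2=vision.grab_frame("top");m=models.masks_of("top","strap")[0]["mask"]
ys,xs=np.nonzero(m&(d2>0));w=world("top",d2,np.c_[xs,ys]);w=w[(w[:,2]>.021)&(w[:,2]<.034)]
print("line",cv2.fitLine(w[:,:2].astype(np.float32),cv2.DIST_HUBER,0,.01,.01).ravel())
print(get_state()["time"])
a=cv2.resize(im2[150:240,215:395],(800,400),interpolation=2);cv2.imwrite("pics/f8.png",np.vstack([a[:300],np.hstack([cv2.resize(im[190:310,320:460],(350,300)),np.zeros((300,450,3),np.uint8)])]))
E
```

```text
angle to home 0.4774918687177152
hold [-3.6486  0.0791  9.8914] 7.393725648511808
[-0.2809 -0.4614 -0.271 ]Traceback (most recent call last):
  File "<stdin>", line 6, in <module>
IndexError: list index out of range
```

```bash
python3 - <<'E'
from pressb import *
im,d=vision.grab_frame("scene")
ys,xs=np.nonzero((im.max(2)<60)&(d>0));w=world("scene",d,np.c_[xs,ys]);v=w-np.r_[P,0];J=np.c_[v@xj,v@yj,w[:,2]]
k=(J[:,0]<-.06)&(J[:,0]>-.12)&(abs(J[:,1]-.147)<.02)&(J[:,2]>.05)&(J[:,2]<.13);c=J[k].mean(0);print(k.sum(),c,"phi",np.arctan2(.0015-c[0]+.002,c[2]-.0085-AZ))
im2,d2=vision.grab_frame("top");m=models.masks_of("top","strap")[0]["mask"]
ys,xs=np.nonzero(m&(d2>0));w=world("top",d2,np.c_[xs,ys]);w=w[(w[:,2]>.021)&(w[:,2]<.034)]
print("line",cv2.fitLine(w[:,:2].astype(np.float32),cv2.DIST_HUBER,0,.01,.01).ravel())
print(get_state()["time"])
a=cv2.resize(im2[150:240,215:395],(800,400),interpolation=2);cv2.imwrite("pics/f8.png",np.vstack([a[:300],np.hstack([cv2.resize(im[190:310,320:460],(350,300)),np.zeros((300,450,3),np.uint8)])]))
E
```

```text
angle to home 0.4774918687177152
1 [-0.0875  0.14    0.0858] phi 1.2150941625485767
line [0.102  0.9948 0.6103 0.0659]
43.0667
```

View pics/f8.png

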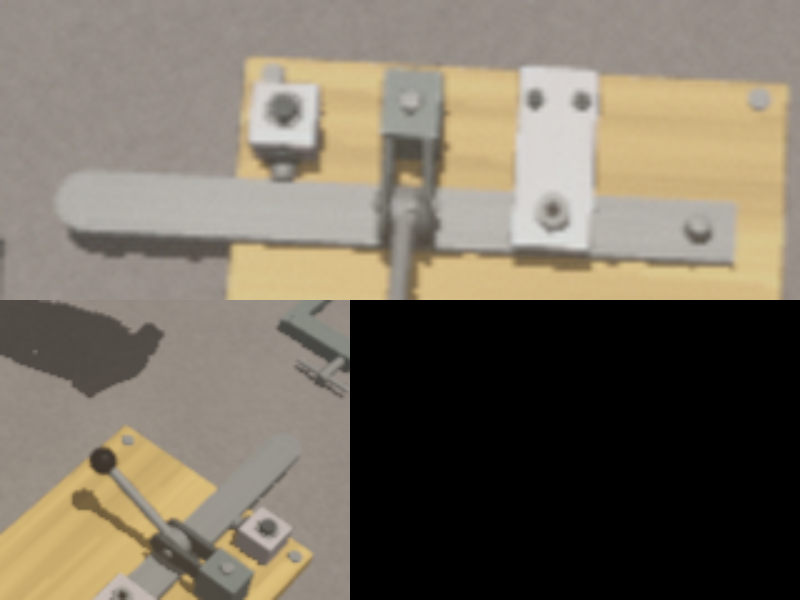

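The strap sits on the button (crop 283,178), and the lever has stayed about 1.2 rad over, well short of its limit. It held about 6.6–7 N of drag, so the cam is tight. The arm is clear, so I'm handing in.

```bash
python3 -c "
from station import ticket;print(ticket.close_job())"
```

```text
the job is handed in; nothing more can be done
None
```

The job is handed in at about 43 s: the strap was pressed home on the stop at about 14 N and stayed there, and the cam lever was brought over until it held about 7 N at the ball (taken as tight; clamp force not measured), short of its limit, with the arm clear.

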